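# Swing the guide bar into line on the copy board

## Robot

A 6-joint arm with a two-finger parallel gripper is mounted at the origin on the work surface. World frame = base frame: x ahead of the robot, y to its left, z up, the work surface at z = 0. Lengths are in mm, angles in rad, forces in N, time in s.
With the tool pointing down it reaches from about 350 to 775 mm from the base axis. Payload 7.3 kg.
Tool frame: the origin (TCP) lies at the very end of the fingers, on their centre line; the grasp point (between the pads) lies 19 mm behind it (pinch_z is the distance from the TCP to the grasp point, in mm); z points along the fingers, y is the direction in which the jaws open and shut (so a half turn about z gives the same grasp; the last joint's range is limited). The gripper opens to 92 mm and grips with 3 to 60 N. Pads are 19 mm wide; open, the fingers measure 130 mm over their backs; the gripper's body (75 mm by 190 mm) begins 47 mm behind the grasp point.
Start: joints at [1.176, 0.342, 1.524, -0, 1.275, -0.146], TCP at [129.26, 508.858, 226.741] pointing down, gripper open.
Joint ranges: [-2.53, 2.53], [-0.77, 2.02], [0.04, 2.7], [-1, 4.14], [0.28, 2.66], [-3.11, 3.11]. Speed limits (rad/s): [2.57, 2.57, 3.14, 3.14, 3.14, 3.14].

## Interface

Orientations are given as [roll, pitch, yaw] about the fixed x, y, z axes, in that order (R = Rz(yaw) Ry(pitch) Rx(roll)).
In Python, from plant import * gives the robot as it stands.
- The arm moves only by the tool step_arm, never from a script. Its argument "moves" is one flat list of numbers, 7 for each row, row after row: the shift along the tool's x, y, z scaled (see below), then the turn, a rotation vector about the tool's x, y, z scaled (see below), then the closure, from -1 (fully open) to 1 (shut). A call has 1 to 8 rows; each row shifts and turns the pose as measured when the row begins, along the tool's axes as they then stand; what a row does not reach is not made up. The controller multiplies each number of a shift by 2 cm and each number of a turn by 4 degrees. A row lasts 1/12 s, in which the tool goes at most 41.7 mm and 7.16 degrees, less where a joint would pass 70% of its speed; a pose out of reach is approached as far as the arm can. A call with a number of a shift or a turn outside -1 to 1 is refused whole. A call with a gripper value outside its range is refused whole. The fingers move at their own pace and stop on an object; the grip force is fixed at half the most. Time passes only in rows, so rows that do not move let the fingers close. It gives the time, the measured TCP pose, the force and the opening at its end, in the units of the state.
- get_obs(): the state, without advancing time (a new reading comes with each control period).
- capture(name): name is "side" or "top" or "wrist"; returns the picture (480x640x3 uint8, red, green, blue); there is no depth.
- get_calibration(name): a dict with "mtx" (3x3 intrinsics, pixels), "k1" (the pictures are not rectified: a ray, as slopes to the right and down, at radius r is drawn at 1 + k1 r^2 times it, then the intrinsics apply), "eye" and "orientation" of the camera in the world; the wrist camera has in their place "mount" (4x4, takes a point from camera to tool coordinates, whose origin is the TCP and whose axes are the flange's). Camera axes: x right, y down, z forward; pixel columns grow to the right and rows downward; lengths in mm; the calibration is good to about 2 mm. A picture is of the moment at which its call begins: read the wrist's pose just before it. get_calibration takes no time and is no camera call.
- close_job(): hands the job in, once; it reports no verdict.
The state is a dict: "time": time; "joint_positions": joint angles; "dq": joint speeds; "tau": joint torques, N m; "tool_pos": TCP position; "tcp_rot": TCP orientation; "contact_force": force on the tool from outside, world axes, zero at the start; "moment": the same for the moment, N m; "grip_width": finger opening in mm.
Only numpy, scipy, OpenCV 4.12 (cv2) and the standard library are available. Lean on these libraries where they do the work, as an engineer would, in place of code of your own. Each camera call takes 0.05 s, during which the arm holds its last target.

## Task

Put the loose guide bar back into line on the copy board: with the bar still askew, press its V-notched end onto the fixed round post, then swing the bar about the post, keeping the notch pressed on the post all the way, until its free end passes the sprung roller and its side lies flush against the stop block, then let go. Work gently: the bar must never push on the post or on the stop block with more than 20 N. Leave the jar, the stamp and the hand scanner where they stand.

Things in the scene. Friction and masses are not known exactly. Their poses are not given: they have to be found in the camera images.
- copy_board: grey flat board fixed to the desk, 320 (x) x 400 (y) x 8 mm, origin at the centre of its underside; its top is 8 mm up. It carries the post, the stop block and the roller catch. The bar must lie along its y axis, at board x = +20 mm; the board -x side of that line is open.
- post_foot: flat foot plate, 1 mm thick, with a short slot along board y in which the post is clamped; origin at the slot's middle on the board's top, at board (x, y) = (20, 100) mm. The post: fixed upright round steel rod, 14 mm diameter, 50 mm high. It is clamped up to 5 mm from the slot's middle towards board +y or -y: how much is not measured, so the seat must be felt.
- stop: fixed steel stop block, 18 (x) x 25 (y) x 44 mm high, on the board's top; origin at the foot of the face that looks to board -x, midway along it, at board (30, -72.5) mm. The bar's side lies flush on this face when the bar is in line.
- catch (a joint): travel in m of the sprung roller catch: 0 = out, 0.016 = fully pushed in (towards board -y). Its spring pushes back with 4 N when out and 0.20 N more per mm. Swinging the bar past it takes about 4 to 12 N at the free end and thrusts the bar onto the post; over the last 8 mm of swing it helps a little, then it holds the bar in place, pushed in 1 to 12 mm.
- roller: upright free-turning white roller of the catch, 40 mm diameter, 32 mm high; origin on its axis at its foot, 9 mm above the board's top, at board (2, -101.4) mm when out. A grey housing, 40 x 55 mm and 50 mm high, stands behind it (near face at board y = -137 mm). With the notch seated on the post the bar's free end overlaps the roller by 3.5 to 13.5 mm.
- bar_mid (a point): centre (half-way up) of the loose aluminium guide bar: straight, 20 mm wide (x), 44 mm high, 196 mm long (y), 0.2 to 0.4 kg, standing on the board on its underside, 22 mm below this point. It can be gripped from above across its width here or anywhere on its plain part. In line, its axes are parallel to the board's and this point is at board x = 20 mm, y = 10 mm (up to 5 mm more or less, as the post is set).
- guide_bar: the same bar; origin at the centre of its underside, axes as for bar_mid. Flat free end at y = -100 mm; the prongs of the notch end at y = +96 mm and are 41 mm wide over all. It starts turned 0.62 to 0.95 rad clockwise (from above) from the line, on the open side, its notch near the post.
- bar_notch (a point): point in the bar's V notch (90 degrees, opening to the bar's +y), 89.9 mm from bar_mid along +y: the post's axis passes through it when the notch is seated on the post.
- jar_mid (a point): centre of a small jar, 48 mm diameter, 65 mm high, standing on the far part of the board: leave it alone.
- stamp_mid (a point): middle of a hand stamp, 40 x 30 mm foot, 64 mm high, standing on the far part of the board: leave it alone.
- scanner_mid (a point): middle of a white hand scanner, about 45 x 125 mm, 30 mm high, lying on the desk beside the board: leave it alone.
Things that resemble listed ones, but are neither listed nor needed, are in the scene too. What is meant by the guide_bar is not black, and is the smaller of those in its own colour.

How it is judged:
By the outcome, as a careful person would: the job done as asked, in the order asked, and still so for the second after the job is handed in, with the robot touching nothing.
It also fails if it takes over 69 s, if anything falls off the work surface, if the arm or the gripper's body presses on something with over 40 N, if the wrist force passes 120 N, or if a joint passes its speed limit or range.

## Working session

There is one attempt and no reset: what is moved stays moved. The work goes in short steps, Python scripts to look and compute and a tool call to move; the robot and the scene stay as the last step left them, time stands still between calls to the robot, and variables do not carry over. Pictures are saved under pics/ and viewed, and the job is handed in when it is done.

Besides the shell and the picture viewer there is one more tool, called by a JSON object that holds its "method" and its "body", one argument or row to a line. step_arm: Moves the arm, as the interface text tells. Shifts and turns lie within -1 to 1; 1 stands for 2 cm of shift or 4 degrees of turn. Its arguments: {"type":"object","properties":{"moves":{"type":"array"}},"required":["moves"]}

```bash
ls; mkdir -p pics; python3 - <<'E'
from plant import *
import cv2
for n in ["side","top","wrist"]:
    im=capture(n); cv2.imwrite(f"pics/{n}0.png",im[:,:,::-1]); c=get_calibration(n); print(n,c)
print(get_obs())
E
```

```text
pics
side {'mtx': array([[470.94310453,   0.        , 317.84158473],
       [  0.        , 470.94310453, 241.78119299],
       [  0.        ,   0.        ,   1.        ]]), 'k1': 0.022897056583240715, 'eye': array([  79.70267043, -613.5818965 ,  817.68872117]), 'orientation': array([-2.35660157, -0.01526793, -0.53039623])}
top {'mtx': array([[507.60591911,   0.        , 320.41853364],
       [  0.        , 507.60591911, 242.50250418],
       [  0.        ,   0.        ,   1.        ]]), 'k1': 0.0324604004245334, 'eye': array([ 307.01066008,   24.42801334, 1319.3031011 ]), 'orientation': array([-3.00900388, -0.01446925, -1.56518778])}
wrist {'mtx': array([[406.38563909,   0.        , 318.48997911],
       [  0.        , 406.38563909, 248.59214137],
       [  0.        ,   0.        ,   1.        ]]), 'k1': 0.03164987618045293, 'mount': array([[ 6.58856969e-04, -9.64747298e-01, -2.63177159e-01,
         6.96265645e+01],
       [ 9.99999375e-01,  8.73263197e-04, -6.97711585e-04,
        -5.49162680e-02],
       [ 9.02938293e-04, -2.63176535e-01,  9.64747271e-01,
        -1.58216457e+02],
       [ 0.00000000e+00,  0.00000000e+00,  0.00000000e+00,
         1.00000000e+00]])}
{'time': 0.15, 'joint_positions': array([ 1.17600499e+00,  3.42556903e-01,  1.52480549e+00,  1.99298489e-05,
        1.27538180e+00, -1.46020581e-01]), 'dq': array([-0.00151888, -0.00289433, -0.00237266, -0.00116887,  0.000227  ,
        0.00010582]), 'tau': array([ 1.20892964e-03, -4.31474841e+01, -2.44350654e+01,  7.18277693e-02,
        5.38847444e-02, -9.40879886e-05]), 'tool_pos': array([129.12693241, 508.56010815, 226.204846  ]), 'tcp_rot': array([-3.14045614e+00, -1.86408653e-04,  2.89281598e+00]), 'contact_force': array([-0.28737375, -0.257532  ,  0.76041974]), 'moment': array([-0.00920787, -0.01176481, -0.00743511]), 'grip_width': 91.87467653323591}
```

View pics/top0.png

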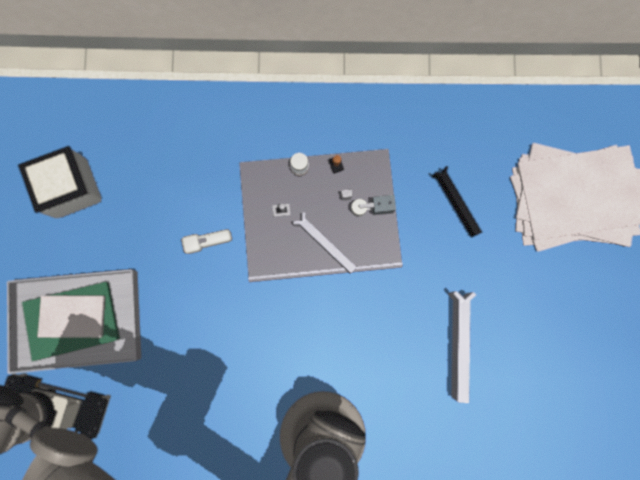

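View pics/side0.png

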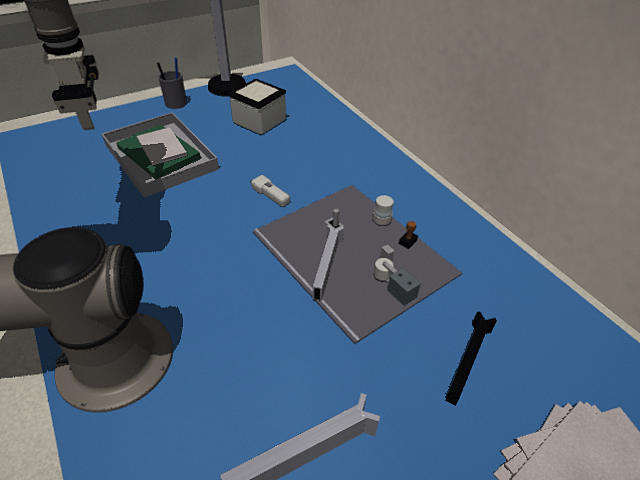

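Candidates: the bar on the board (top px 325,242), aluminium and smaller; a black bar (458,200), ruled out by colour; a larger aluminium bar (460,345), ruled out by size. I'll check a close crop and measure.

```bash
cat > h.py <<'E'
import numpy as np, cv2
from scipy.spatial.transform import Rotation as R
def cam(cal,obs=None):
    if 'mount' in cal:
        T=np.eye(4);T[:3,:3]=R.from_euler('xyz',obs['tcp_rot']).as_matrix();T[:3,3]=obs['tool_pos']
        M=T@cal['mount'];return M[:3,:3],M[:3,3]
    return R.from_euler('xyz',cal['orientation']).as_matrix(),np.array(cal['eye'])
def rays(cal,uv,obs=None):
    Rm,e=cam(cal,obs);uv=np.atleast_2d(uv).astype(float);K=cal['mtx']
    d=np.c_[(uv[:,0]-K[0,2])/K[0,0],(uv[:,1]-K[1,2])/K[1,1]];u=d.copy()
    for _ in range(20): u=d/(1+cal['k1']*(u**2).sum(1,keepdims=True))
    return e,(Rm@np.c_[u,np.ones(len(u))].T).T
def plane(cal,uv,z,obs=None):
    e,d=rays(cal,uv,obs);return e+d*((z-e[2])/d[:,2])[:,None]
def proj(cal,P,obs=None):
    Rm,e=cam(cal,obs);p=(np.atleast_2d(P)-e)@Rm;u=p[:,:2]/p[:,2:]
    u=u*(1+cal['k1']*(u**2).sum(1,keepdims=True));K=cal['mtx']
    return u*[K[0,0],K[1,1]]+[K[0,2],K[1,2]]
E
python3 - <<'E'
import cv2
from plant import *
from h import *
im=cv2.imread('pics/top0.png');c=get_calibration('top')
cv2.imwrite('pics/topc.png',cv2.resize(im[140:290,230:410],None,fx=4,fy=4,interpolation=cv2.INTER_CUBIC))
hsv=cv2.cvtColor(im,cv2.COLOR_BGR2HSV)
m=((hsv[:,:,1]<90)).astype(np.uint8)*255
m[:130]=0;m[300:]=0;m[:,:235]=0;m[:,410:]=0
cn,_=cv2.findContours(m,0,1);k=max(cn,key=cv2.contourArea)
r=cv2.minAreaRect(k);b=cv2.boxPoints(r);print(r)
P=plane(c,b,8);print(P.round(1));print(np.linalg.norm(P-np.roll(P,1,0),axis=1))
E
```

```text
((319.8851623535156, 212.81777954101562), (125.17654418945312, 154.9846649169922), 84.9759292602539)
[[ 708.7  228.6    8. ]
 [ 750.3 -182.6    8. ]
 [ 415.9 -206.9    8. ]
 [ 378.3  191.7    8. ]]
[332.47872754 413.33205785 335.21496289 400.40988664]
```

View pics/topc.png

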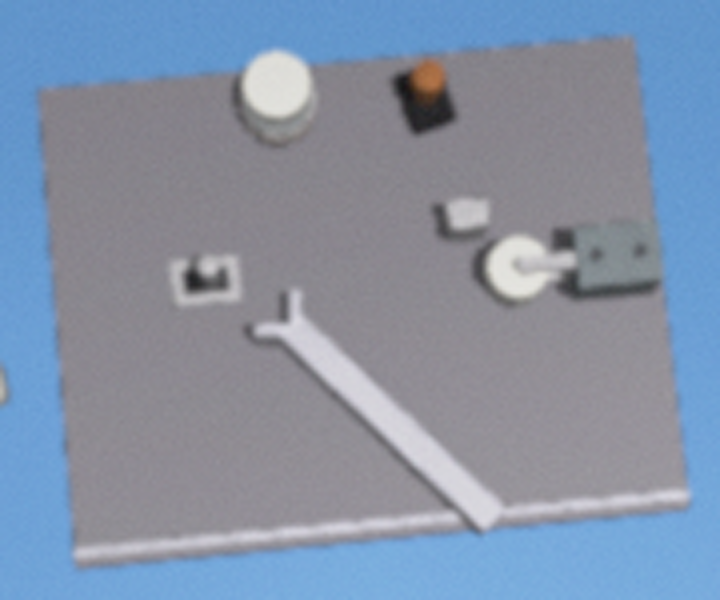

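The crop shows a smooth aluminium bar with its V end at crop (285,315), free end (490,515). The post stands on its foot plate at (205,275), the stop at (465,215) and the roller at (515,265). It is the right bar.

```bash
python3 - <<'E'
from plant import *
from h import *
c=get_calibration('top')
f=lambda p:np.array(p)/4+[230-.4,140-.4]
P=plane(c,f([(41,90),(634,40),(688,490),(77,547)]),8)[:,:2];print(P.round(1))
D=[np.linalg.norm(P[i]-P[i-1]) for i in range(4)];print(np.round(D,1))
y=(P[0]-P[1]+P[3]-P[2]);yaw=np.arctan2(-y[0],y[1]);o=P.mean(0);print('yaw',yaw,'o',o)
B=lambda x,y_:o+R.from_euler('z',yaw).as_matrix()[:2,:2]@[x,y_]
print('post',B(20,100),'stop',B(30,-72.5),'roller',B(2,-101))
print('foot meas',plane(c,f([(206,281)]),9),'post top',plane(c,f([(208,267)]),58), 'roller top',plane(c,f([(514,266)]),49))
print('bar end/fork',plane(c,f([(490,515),(287,322),(290,290),(255,330)]),52))
o=get_obs();print(o['tool_pos'],o['tcp_rot'],R.from_euler('xyz',o['tcp_rot']).as_matrix().round(3))
E
```

```text
[[ 695.5  221.3]
 [ 733.9 -173.1]
 [ 432.3 -204.7]
 [ 392.7  190.3]]
[304.4 396.2 303.2 397. ]
yaw 0.09841417994079396 o [563.57967543   8.47989352]
post [573.65736064 109.96112459] stop [600.55802846 -60.72163397] roller [575.4937927  -91.83488012]
foot meas [[567.52105936 110.07901582   9.        ]] post top [[566.78801702 105.75366014  58.        ]] roller top [[570.96812448 -88.61974473  49.        ]]
bar end/fork [[411.46069036 -72.65665726  52.        ]
 [533.01621698  55.64899054  52.        ]
 [553.62902995  53.96211171  52.        ]
 [527.71323623  75.82511538  52.        ]]
[129.12693241 508.56010815 226.204846  ] [-3.14045614e+00 -1.86408653e-04  2.89281598e+00] [[-0.969  0.246 -0.   ]
 [ 0.246  0.969 -0.001]
 [ 0.    -0.001 -1.   ]]
```

```bash
cat > plan.py <<'E'
import sys
from plant import *
from h import *
# plan toward world x y z yaw ; prints rounded rows
def plan(tx,ty,tz,yaw,grip,n=8,vmax=1.0,wmax=1.0):
    o=get_obs();p=o['tool_pos'].copy();Rm=R.from_euler('xyz',o['tcp_rot'])
    T=R.from_euler('xyz',[np.pi,0,yaw]);rows=[]
    for i in range(n):
        d=(np.array([tx,ty,tz])-p); t=Rm.inv().apply(d)/20; t*=min(1,vmax/max(1e-9,np.abs(t).max()))
        w=(Rm.inv()*T).as_rotvec(degrees=True)/4; w*=min(1,wmax/max(1e-9,np.abs(w).max()))
        t=t.round(2);w=w.round(2);rows+=[*t,*w,grip]
        p=p+Rm.apply(t*20);Rm=Rm*R.from_rotvec(w*4,degrees=True)
    print([float(x) for x in rows]);print('end',p.round(1),Rm.as_euler('xyz').round(3))
def st():
    o=get_obs();print('t',o['time'],o['tool_pos'].round(1),o['tcp_rot'].round(3),'F',o['contact_force'].round(1),'M',o['moment'].round(2),'w',round(o['grip_width'],1))
if __name__=='__main__':
    st();a=[float(x) for x in sys.argv[1:]];plan(*a[:5],n=int(a[5]) if len(a)>5 else 8,vmax=a[6] if len(a)>6 else 1)
E
python3 plan.py 480 -5 235 0.8 -1
```

```text
t 0.15 [129.1 508.6 226.2] [-3.14  -0.     2.893] F [-0.3 -0.3  0.8] M [-0.01 -0.01 -0.01] w 91.9
[-1.0, -0.88, -0.02, -0.0, 0.0, 1.0, -1.0, -1.0, -0.76, -0.02, -0.0, 0.0, 1.0, -1.0, -1.0, -0.66, -0.02, -0.0, 0.0, 1.0, -1.0, -1.0, -0.56, -0.02, -0.0, 0.0, 1.0, -1.0, -1.0, -0.48, -0.01, -0.0, 0.0, 1.0, -1.0, -1.0, -0.39, -0.01, -0.0, 0.0, 1.0, -1.0, -1.0, -0.31, -0.01, -0.0, 0.0, 1.0, -1.0, -1.0, -0.24, -0.01, -0.0, 0.0, 1.0, -1.0]
end [232.9 356.9 228.7] [-3.141  0.     2.334]
```

{"method": "step_arm", "body": {
  "moves": [-1.0,-0.9,0,0,0,1,-1,-1,-0.75,0,0,0,1,-1,-1,-0.65,0,0,0,1,-1,-1,-0.55,0,0,0,1,-1,-1,-0.5,0,0,0,1,-1,-1,-0.4,0,0,0,1,-1,-1,-0.3,0,0,0,1,-1,-1,-0.25,0,0,0,1,-1]
}}

```text
time: 0.82
tool_pos: [232.4, 351.1, 223.6]
tcp_rot: [-3.136, 0.0, 2.317]
contact_force: [-0.1, 0.4, -0.5]
grip_width: 91.6
```

```bash
python3 plan.py 480 -5 235 0.8 -1
```

```text
t 0.8167 [232.4 351.1 223.6] [-3.136  0.     2.317] F [-0.1  0.4 -0.5] M [-0.09  0.   -0.02] w 91.6
[-1.0, -0.14, -0.03, -0.0, 0.0, 1.0, -1.0, -1.0, -0.07, -0.03, -0.0, 0.0, 1.0, -1.0, -1.0, 0.0, -0.02, -0.0, 0.0, 1.0, -1.0, -1.0, 0.07, -0.03, -0.0, 0.0, 1.0, -1.0, -1.0, 0.14, -0.02, -0.0, 0.0, 1.0, -1.0, -1.0, 0.21, -0.03, -0.0, 0.0, 1.0, -1.0, -1.0, 0.29, -0.03, -0.0, 0.0, 1.0, -1.0, -1.0, 0.37, -0.03, -0.0, 0.0, 1.0, -1.0]
end [325.5 217.2 228.1] [-3.137e+00  3.000e-03  1.758e+00]
```

{"method": "step_arm", "body": {
  "moves": [-1.0,-0.15,-0.05,0,0,1,-1,-1,-0.05,-0.05,0,0,1,-1,-1,0,-0.05,0,0,1,-1,-1,0.05,-0.05,0,0,1,-1,-1,0.15,-0.05,0,0,1,-1,-1,0.2,-0.05,0,0,1,-1,-1,0.3,-0.05,0,0,1,-1,-1,0.35,-0.05,0,0,1,-1]
}}

```text
time: 1.48
tool_pos: [325.5, 207.8, 231.0]
tcp_rot: [-3.135, 0.005, 1.73]
contact_force: [-0.2, 0.3, -0.1]
grip_width: 91.9
```

```bash
python3 plan.py 480 -5 235 0.8 -1
```

```text
t 1.4833 [325.5 207.8 231. ] [-3.135  0.005  1.73 ] F [-0.2  0.3 -0.1] M [-0.09  0.02  0.01] w 91.9
[-1.0, 0.51, -0.02, -0.0, 0.01, 1.0, -1.0, -1.0, 0.6, -0.02, -0.0, 0.01, 1.0, -1.0, -1.0, 0.7, -0.02, -0.01, 0.01, 1.0, -1.0, -1.0, 0.8, -0.02, -0.01, 0.01, 1.0, -1.0, -1.0, 0.93, -0.02, -0.0, 0.01, 1.0, -1.0, -0.94, 1.0, -0.02, -0.01, 0.01, 1.0, -1.0, -0.81, 1.0, -0.02, -0.0, 0.01, 1.0, -1.0, -0.71, 1.0, -0.02, -0.01, 0.01, 1.0, -1.0]
end [443.5  45.2 234.1] [-3.139e+00  2.000e-03  1.171e+00]
```

{"method": "step_arm", "body": {
  "moves": [-1.0,0.5,0,0,0,1,-1,-1,0.6,0,0,0,1,-1,-1,0.7,0,0,0,1,-1,-1,0.8,0,0,0,1,-1,-1,0.95,0,0,0,1,-1,-0.95,1,0,0,0,1,-1,-0.8,1,0,0,0,1,-1,-0.7,1,0,0,0,1,-1]
}}

```text
time: 2.15
tool_pos: [444.6, 35.0, 230.6]
tcp_rot: [-3.137, 0.008, 1.143]
contact_force: [-0.5, -1.1, 0.6]
grip_width: 92.0
```

```bash
python3 plan.py 480 -5 235 0.8 -1
```

```text
t 2.15 [444.6  35.  230.6] [-3.137  0.008  1.143] F [-0.5 -1.1  0.6] M [-0.1   0.03 -0.04] w 92.0
[-0.45, 1.0, -0.09, -0.01, 0.02, 1.0, -1.0, -0.36, 1.0, -0.09, -0.01, 0.03, 1.0, -1.0, -0.14, 0.49, -0.04, -0.01, 0.02, 1.0, -1.0, -0.0, 0.0, -0.0, -0.01, 0.03, 1.0, -1.0, -0.0, 0.0, -0.0, -0.01, 0.02, 0.91, -1.0, -0.0, 0.0, -0.0, 0.0, 0.0, 0.0, -1.0, -0.0, 0.0, -0.0, 0.0, 0.0, 0.0, -1.0, -0.0, 0.0, -0.0, 0.0, 0.0, 0.0, -1.0]
end [480.  -5. 235.] [3.141 0.    0.8  ]
```

{"method": "step_arm", "body": {
  "moves": [-0.45,1,-0.1,0,0,1,-1,-0.35,1,-0.1,0,0,1,-1,-0.15,0.4,0,0,0,1,-1,0,0,0,0,0.05,1,-1,0,0,0,0,0.05,0.7,-1,0,0,0,0,0,0,-1,0,0,0,0,0,0,-1]
}}

```text
time: 2.73
tool_pos: [481.6, -12.1, 232.2]
tcp_rot: [-3.137, 0.005, 0.788]
contact_force: [-0.5, 0.3, 0.2]
grip_width: 92.0
```

```bash
python3 - <<'E'
from plan import *
import pickle
st();o=get_obs();im=capture('wrist');cv2.imwrite('pics/w1.png',im[:,:,::-1]);pickle.dump(o,open('w1.pkl','wb'))
E
```

```text
t 2.7333 [481.6 -12.1 232.2] [-3.137  0.005  0.788] F [-0.5  0.3  0.2] M [-0.08  0.12 -0.  ] w 92.0
```

View pics/w1.png

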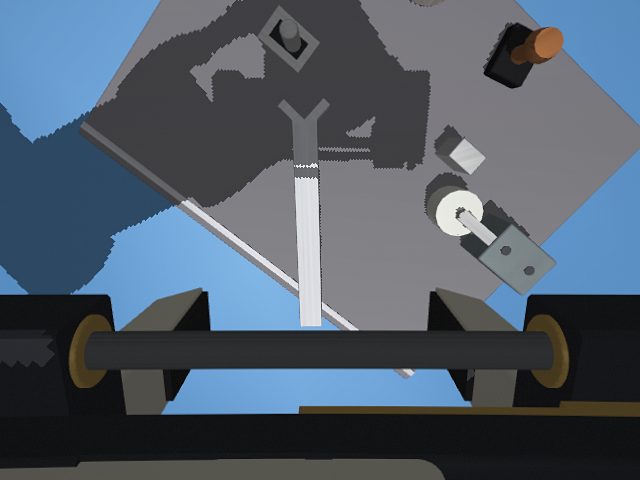

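The wrist view shows the bar from prongs (282,103)/(326,102) to free end (310,326). The post foot is at (289,39), roller (460,212), stop (465,153). Next I refine these.

```bash
python3 - <<'E'
import cv2
im=cv2.imread('pics/w1.png')
cv2.imwrite('pics/w1a.png',cv2.convertScaleAbs(cv2.resize(im[0:140,240:400],None,fx=5,fy=4.2857,interpolation=cv2.INTER_CUBIC)[:600],alpha=1.6))
cv2.imwrite('pics/w1b.png',cv2.resize(im[110:300,400:640],None,fx=3,fy=3,interpolation=cv2.INTER_CUBIC))
E
```

```text
(no output)
```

View pics/w1a.png

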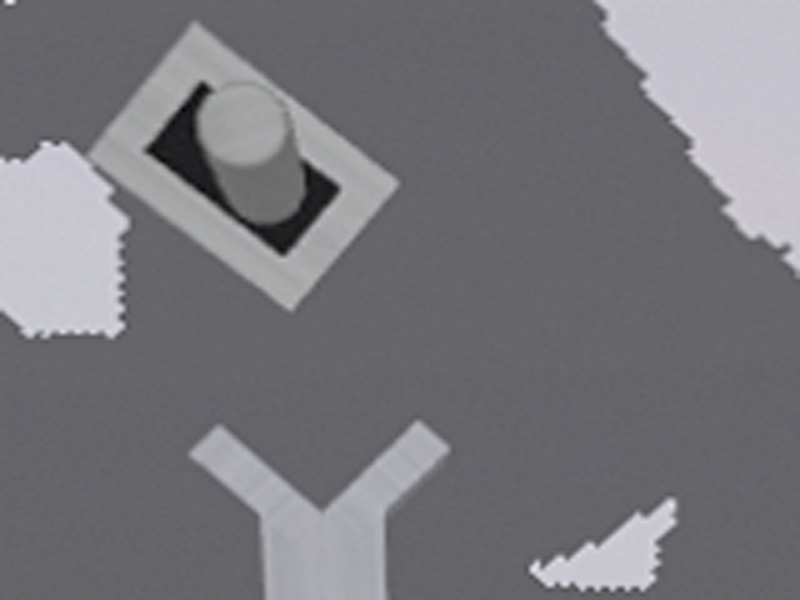

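View pics/w1b.png

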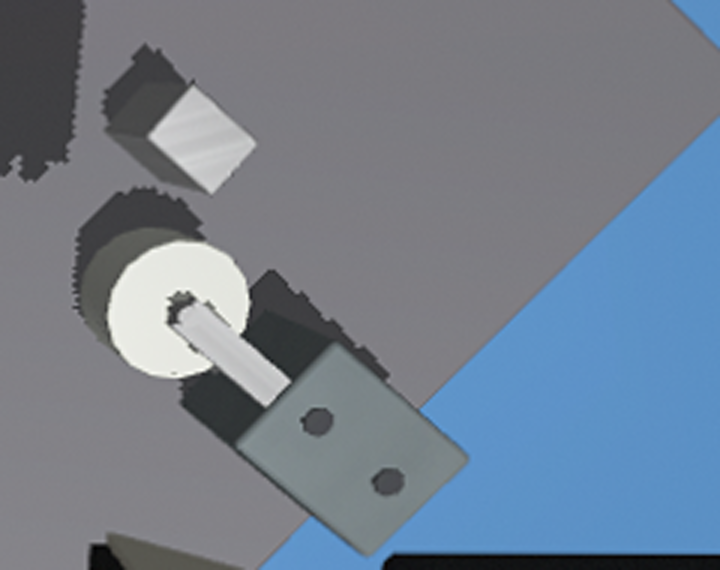

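```bash
python3 - <<'E'
from plan import *
import pickle
o=pickle.load(open('w1.pkl','rb'));c=get_calibration('wrist')
a=lambda p:np.atleast_2d(p)/[5,4.2857]+[240-.4,-.4]
b=lambda p:np.atleast_2d(p)/3+[400-.3,110-.3]
pl=lambda uv,z:plane(c,uv,z,o)[:,:2]
foot=pl(a([(195,22),(400,183),(293,310),(90,155)]),9);slot=pl(a([(203,82),(340,185),(284,256),(146,150)]),9)
post=pl(a([(244,123)]),58)[0];pr=pl(a([(190,453),(220,425),(418,420),(450,450),(322,512)]),52)
stop=pl(b([(193,84),(257,144),(211,194),(148,135)]),52);rol=pl(b([(179,309)]),49)[0];hou=pl(b([(335,342),(468,460),(368,556),(236,445)]),58)
fe=pl([(300,325.5),(321,325.5)],52)
ed=lambda q:np.linalg.norm(q-np.roll(q,1,0),axis=1).round(1)
print('foot',foot.mean(0),ed(foot),'slot',slot.mean(0),ed(slot));print('post',post);print('prong',pr.round(1),np.linalg.norm(pr[0]-pr[3]));print('stop',stop.round(1),ed(stop));print('roller',rol,'hou',hou.round(1),ed(hou))
print('free',fe.round(1),np.linalg.norm(fe[0]-fe[1]))
m=foot.mean(0)
ang=lambda v:np.arctan2(-v[0],v[1])
# board yaw: foot->roller vector is (-18,-201.4); foot->stop face
v=m-rol;print('yaw from roller',ang(v)-np.arctan2(-18,201.4))
print('yaw stop edge',ang(stop[0]-stop[1]),ang(stop[3]-stop[2]),'hou',ang(hou[0]-hou[1]),ang(hou[3]-hou[2]),'foot',ang(foot[0]-foot[1]),ang(foot[3]-foot[2]))
sf=(stop[3]+stop[2])/2;v=m-sf;print('stop face mid',sf,'yaw',ang(v)-np.arctan2(10,172.5),np.linalg.norm(v))
tip=(pr[1]+pr[2])/2;f=fe.mean(0);bd=tip-f;print('bar yaw',ang(bd),'len',np.linalg.norm(bd),'notch apex d',np.linalg.norm(pr[4]-f),'notch->tip')
u=bd/np.linalg.norm(bd);print('mid',f+100*u,'notchpt',f+189.9*u)
E
```

```text
foot [569.09667413 111.66027732] [29.4 43.8 29.5 43.8] slot [568.95369635 111.89277658] [15.4 28.9 16.  29.7]
post [569.47642336 107.18959359]
prong [[525.5  77.1]
 [532.3  77.1]
 [554.8  56. ]
 [554.7  48.8]
 [532.9  55.4]] 40.74877105665838
stop [[613.1 -44.7]
 [615.3 -68.9]
 [598.3 -70.6]
 [596.3 -46.5]] [16.9 24.3 17.1 24.2]
roller [572.36564746 -90.22589916] hou [[ 595.6 -124. ]
 [ 600.9 -177.1]
 [ 563.4 -181. ]
 [ 557.8 -128.3]] [38.1 53.4 37.7 53. ]
free [[402.9 -67.9]
 [416.5 -81.4]] 19.12827854096857
yaw from roller 0.10532829114730716
yaw stop edge 0.09121967427838147 0.08321097277903713 hou 0.09871025838010984 0.10649576343852077 foot 0.10293114793686911 0.10043212766038793
stop face mid [597.31187942 -58.51069715] yaw 0.10640401606678282 172.49422703778825
bar yaw -0.7586256767722322 len 194.54678995471926 notch apex d 179.1251479837054 notch->tip
mid [478.47815747  -2.06047597] notchpt [540.32258223  63.18733722]
```

Board yaw is ≈0.104 rad: foot, roller, housing and stop distance agree, and stop edges, which are short, give 0.087. The post sits ≈4.5 mm towards -y. The bar is 0.863 rad askew, within 0.62–0.95. Next is the approach to grip at bar y = -45 mm.

```bash
python3 plan.py 447.5 -34.8 80 0.812 -1
```

```text
t 2.7833 [481.5 -12.  232.2] [-3.137  0.005  0.789] F [-0.5  0.3 -1.1] M [-0.08  0.12  0.03] w 92.0
[-0.26, -0.05, 1.0, -0.07, 0.07, -0.33, -1.0, -0.26, -0.06, 1.0, 0.0, -0.0, -0.0, -1.0, -0.26, -0.06, 1.0, 0.0, -0.0, -0.0, -1.0, -0.26, -0.06, 1.0, 0.0, -0.0, -0.0, -1.0, -0.26, -0.06, 1.0, 0.0, -0.0, -0.0, -1.0, -0.27, -0.06, 1.0, 0.0, -0.0, -0.0, -1.0, -0.26, -0.06, 1.0, 0.0, -0.0, -0.0, -1.0, -0.17, -0.03, 0.61, 0.0, -0.0, -0.0, -1.0]
end [447.5 -34.9  80. ] [ 3.141 -0.     0.812]
```

{"method": "step_arm", "body": {
  "moves": [-0.26,-0.05,1,-0.07,0.07,-0.33,-1,-0.26,-0.06,1,0,0,0,-1,-0.26,-0.06,1,0,0,0,-1,-0.26,-0.06,1,0,0,0,-1,-0.26,-0.06,1,0,0,0,-1,-0.26,-0.06,1,0,0,0,-1,-0.26,-0.06,0.9,0,0,0,-1,0,0,0,0,0,0,-1]
}}

```text
time: 3.45
tool_pos: [450.5, -31.4, 91.0]
tcp_rot: [3.135, -0.004, 0.83]
contact_force: [0.0, -0.3, -0.6]
grip_width: 92.0
```

```bash
python3 - <<'E'
from plan import *
import pickle
o=get_obs();im=capture('wrist');cv2.imwrite('pics/w2.png',im[:,:,::-1]);pickle.dump(o,open('w2.pkl','wb'));st()
plan(447.5,-34.8,14,0.812,-1,8,0.6)
E
```

```text
t 3.5 [451.8 -31.5  92.5] [ 3.134 -0.005  0.83 ] F [-0.7  0.4  0.3] M [-0.12  0.1   0.  ] w 91.7
[-0.04, -0.01, 0.6, 0.11, -0.07, 0.25, -1.0, -0.04, -0.01, 0.6, 0.0, -0.0, 0.0, -1.0, -0.04, -0.01, 0.6, 0.0, -0.0, 0.0, -1.0, -0.04, -0.0, 0.6, 0.0, -0.0, 0.0, -1.0, -0.04, -0.01, 0.6, 0.0, -0.0, 0.0, -1.0, -0.05, -0.0, 0.6, 0.0, -0.0, 0.0, -1.0, -0.02, -0.01, 0.33, 0.0, -0.0, 0.0, -1.0, -0.0, 0.0, -0.0, 0.0, -0.0, 0.0, -1.0]
end [447.5 -34.7  13.9] [ 3.141 -0.     0.812]
```

View pics/w2.png

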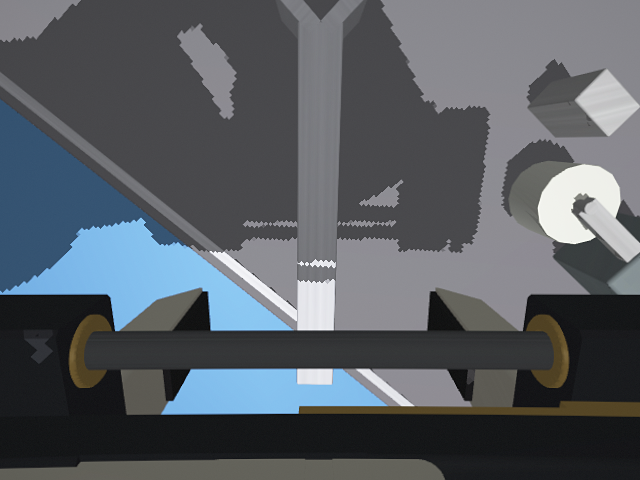

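The bar is centred between the fingers (x≈316 at the pads) and parallel to the tool x axis. Going down.

{"method": "step_arm", "body": {
  "moves": [-0.05,0,0.6,0.1,-0.07,0.25,-1,-0.05,0,0.6,0,0,0,-1,-0.05,0,0.6,0,0,0,-1,-0.05,0,0.6,0,0,0,-1,-0.05,0,0.6,0,0,0,-1,-0.05,0,0.5,0,0,0,-1,0,0,0.2,0,0,0,-1,0,0,0,0,0,0,-1]
}}

```text
time: 4.17
tool_pos: [457.1, -36.2, 20.6]
tcp_rot: [3.127, -0.008, 0.812]
contact_force: [-0.9, 0.2, -0.3]
grip_width: 91.8
```

```bash
python3 plan.py 447.5 -34.8 16 0.812 -1 3
```

```text
t 4.1667 [457.1 -36.2  20.6] [ 3.127 -0.008  0.812] F [-0.9  0.2 -0.3] M [-0.1   0.12 -0.  ] w 91.8
[-0.28, -0.4, 0.22, 0.21, -0.12, -0.0, -1.0, -0.0, 0.0, 0.0, -0.0, 0.0, -0.0, -1.0, -0.0, 0.0, 0.0, -0.0, 0.0, -0.0, -1.0]
end [447.5 -34.7  16. ] [-3.142  0.     0.812]
```

{"method": "step_arm", "body": {
  "moves": [-0.28,-0.4,0.2,0.2,-0.12,0,-1,0,0,0,0,0,0,-1]
}}

```text
time: 4.33
tool_pos: [448.0, -34.5, 17.0]
tcp_rot: [3.141, 0.0, 0.812]
contact_force: [-0.8, 0.0, -0.3]
grip_width: 91.7
```

```bash
python3 plan.py 447.5 -34.8 16 0.812 -1 3
```

```text
t 4.3333 [448.  -34.5  17. ] [3.141 0.    0.812] F [-0.8  0.  -0.3] M [-0.09  0.14  0.07] w 91.7
[-0.03, -0.01, 0.05, 0.01, 0.0, 0.0, -1.0, 0.0, 0.0, -0.0, 0.0, 0.0, 0.0, -1.0, 0.0, 0.0, -0.0, 0.0, 0.0, 0.0, -1.0]
end [447.4 -34.8  16. ] [3.141 0.    0.812]
```

Close.

{"method": "step_arm", "body": {
  "moves": [0,0,0.05,0,0,0,0.2,0,0,0,0,0,0,0.4,0,0,0,0,0,0,1,0,0,0,0,0,0,1,0,0,0,0,0,0,1,0,0,0,0,0,0,1,0,0,0,0,0,0,1,0,0,0,0,0,0,1]
}}

```text
time: 5.0
tool_pos: [449.5, -34.8, 18.1]
tcp_rot: [3.137, -0.002, 0.812]
contact_force: [0.6, 0.9, -0.4]
grip_width: 43.2
```

```bash
python3 - <<'E'
from plan import *
import pickle
o=get_obs();im=capture('wrist');cv2.imwrite('pics/w3.png',im[:,:,::-1]);pickle.dump(o,open('w3.pkl','wb'));st()
E
```

```text
t 5.05 [449.5 -34.8  18.1] [ 3.137e+00 -2.000e-03  8.120e-01] F [0.2 0.1 0.5] M [-0.09  0.13  0.02] w 39.3
```

View pics/w3.png

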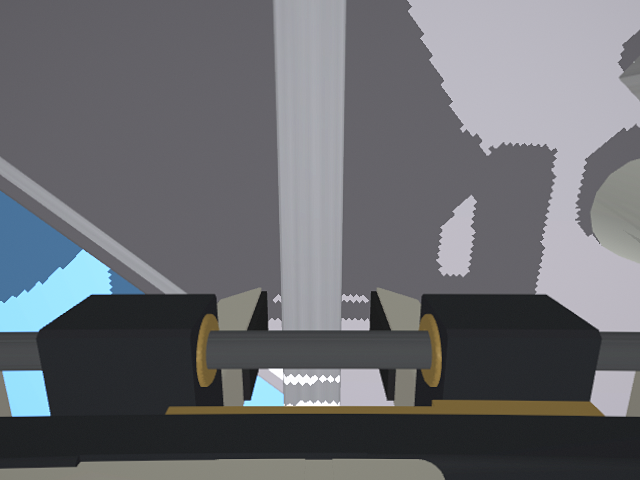

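Fingers are still closing and the bar is 2 mm left of centre, so I'll recentre and close.

{"method": "step_arm", "body": {
  "moves": [0,-0.1,0.05,0.05,0,0,1,0,0,0,0,0,0,1,0,0,0,0,0,0,1,0,0,0,0,0,0,1,0,0,0,0,0,0,1,0,0,0,0,0,0,1]
}}

```text
time: 5.55
tool_pos: [447.9, -33.2, 16.9]
tcp_rot: [3.141, -0.002, 0.812]
contact_force: [-0.5, -0.6, 0.2]
grip_width: 19.9
```

```bash
python3 - <<'E'
from plan import *
st()
E
```

```text
t 5.55 [447.9 -33.2  16.9] [ 3.141e+00 -2.000e-03  8.120e-01] F [-0.5 -0.6  0.2] M [-0.05  0.16  0.01] w 19.9
```

{"method": "step_arm", "body": {
  "moves": [0.3,-0.2,0,0,0,0,1,0.3,-0.2,0,0,0,0,1,0.3,0,0,0,0,0,1,0.3,0,0,0,0,0,1,0.3,0,0,0,0,0,1,0.3,0,0,0,0,0,1,0,0,0,0,0,0,1,0,0,0,0,0,0,1]
}}

```text
time: 6.22
tool_pos: [468.5, 2.1, 16.9]
tcp_rot: [3.141, -0.001, 0.813]
contact_force: [-2.5, -3.0, 3.2]
grip_width: 20.0
```

```bash
cat > rel.py <<'E'
from plan import *
def rel(P=(569.5,107.2)):
    o=get_obs();Rm=R.from_euler('xyz',o['tcp_rot']);d=np.array([P[0],P[1],16])-o['tool_pos']
    st();print('post in tool',Rm.inv().apply(d).round(1),'F tool',Rm.inv().apply(o['contact_force']).round(1),'bar yaw rel board deg',np.degrees(o['tcp_rot'][2]-np.pi/2-0.104).round(2))
if __name__=='__main__': rel()
E
python3 rel.py;python3 - <<'E'
from plan import *
import pickle
o=get_obs();im=capture('wrist');cv2.imwrite('pics/w4.png',im[:,:,::-1]);im=capture('top');cv2.imwrite('pics/t4.png',cv2.resize(im[140:290,230:410,::-1],None,fx=4,fy=4,interpolation=cv2.INTER_CUBIC))
E
```

```text
t 6.2167 [468.5   2.1  16.9] [ 3.141e+00 -1.000e-03  8.130e-01] F [-2.5 -3.   3.2] M [-0.43  0.35 -0.03] w 20.0
post in tool [145.8   1.2   1. ] F tool [-3.9  0.3 -3.2] bar yaw rel board deg -49.37
```

View pics/w4.png

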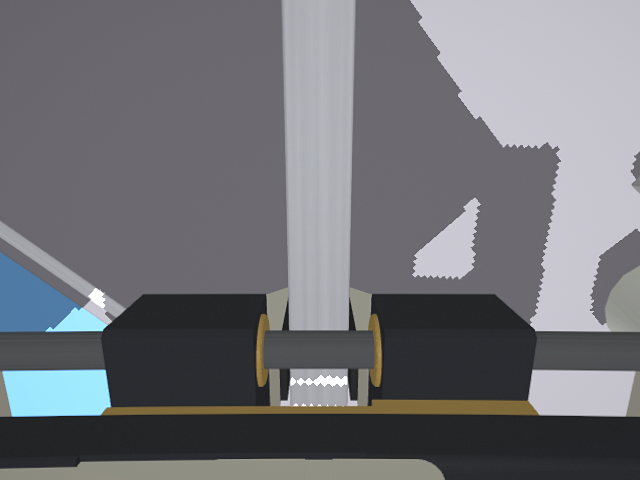

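View pics/t4.png

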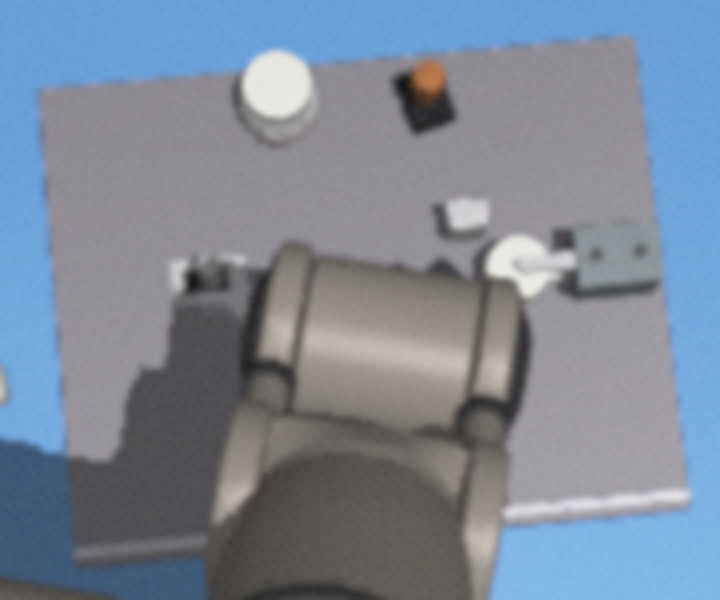

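```bash
python3 - <<'E'
from plan import *
im=capture('side');cv2.imwrite('pics/s4.png',cv2.resize(im[170:320,250:430,::-1],None,fx=4,fy=4,interpolation=cv2.INTER_CUBIC));st()
E
```

```text
t 6.3667 [468.5   2.1  16.9] [ 3.141e+00 -2.000e-03  8.120e-01] F [ 0.7  2.  -0.8] M [ 0.15  0.05 -0.01] w 20.1
```

View pics/s4.png

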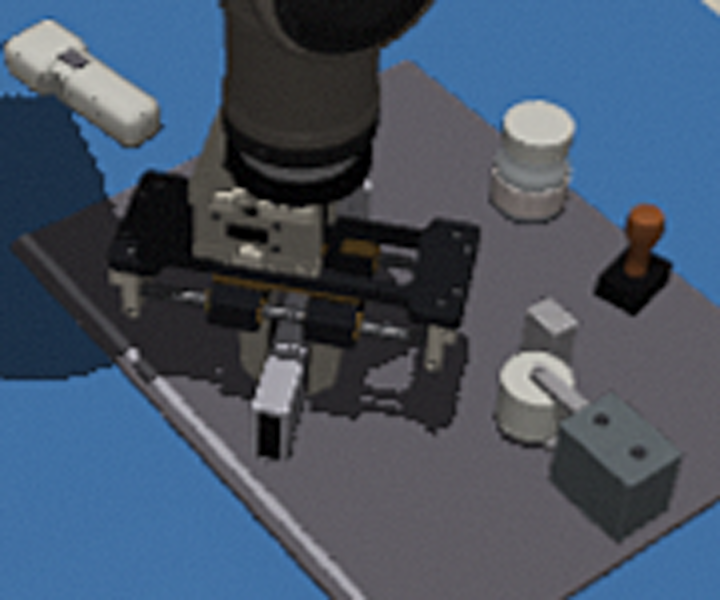

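The bar is held straight with the notch about 12 mm short of the post. Creeping on.

{"method": "step_arm", "body": {
  "moves": [0.12,0.03,0,0,0,0,1,0.12,0.03,0,0,0,0,1,0.1,0,0,0,0,0,1,0,0,0,0,0,0,1]
}}

```text
time: 6.7
tool_pos: [473.3, 5.8, 16.9]
tcp_rot: [-3.14, -0.0, 0.811]
contact_force: [-0.8, -0.2, 1.3]
grip_width: 19.8
```

```bash
python3 rel.py
```

```text
t 6.7 [473.3   5.8  16.9] [-3.14  -0.     0.811] F [-0.8 -0.2  1.3] M [0.18 0.04 0.06] w 19.8
post in tool [ 1.398e+02 -1.000e-01  9.000e-01] F tool [-0.7 -0.4 -1.3] bar yaw rel board deg -49.49
```

Remaining ≈6 mm. Smaller steps now.

{"method": "step_arm", "body": {
  "moves": [0.08,0,0,0,0,0,1,0.08,0,0,0,0,0,1,0.04,0,0,0,0,0,1]
}}

```text
time: 6.95
tool_pos: [476.1, 8.6, 16.9]
tcp_rot: [-3.14, 0.0, 0.811]
contact_force: [-2.3, -2.2, 2.3]
grip_width: 19.6
```

```bash
python3 rel.py
```

```text
t 6.95 [476.1   8.6  16.9] [-3.14   0.     0.811] F [-2.3 -2.2  2.3] M [-0.25  0.2   0.02] w 19.6
post in tool [135.8  -0.3   0.9] F tool [-3.2 -0.2 -2.3] bar yaw rel board deg -49.52
```

{"method": "step_arm", "body": {
  "moves": [0.04,0,0,0,0,0,1,0.04,0,0,0,0,0,1]
}}

```text
time: 7.12
tool_pos: [477.3, 9.8, 16.9]
tcp_rot: [-3.14, 0.0, 0.811]
contact_force: [-3.5, -3.5, 2.4]
grip_width: 19.9
```

```bash
python3 rel.py
```

```text
t 7.1167 [477.3   9.8  16.9] [-3.14   0.     0.811] F [-3.5 -3.5  2.4] M [-0.56  0.39 -0.03] w 19.9
post in tool [134.1  -0.3   0.9] F tool [-4.9 -0.1 -2.4] bar yaw rel board deg -49.51
```

{"method": "step_arm", "body": {
  "moves": [0.04,0,0,0,0,0,1]
}}

```text
time: 7.2
tool_pos: [477.3, 10.0, 16.9]
tcp_rot: [-3.14, 0.002, 0.811]
contact_force: [-5.4, -8.1, 5.1]
grip_width: 20.1
```

{"method": "step_arm", "body": {
  "moves": [0.04,0,0,0,0,0,1]
}}

```text
time: 7.28
tool_pos: [477.3, 10.1, 16.9]
tcp_rot: [-3.14, 0.003, 0.812]
contact_force: [-5.2, -7.0, 4.6]
grip_width: 19.7
```

{"method": "step_arm", "body": {
  "moves": [0.02,0,0,0,0,0,1]
}}

```text
time: 7.37
tool_pos: [477.3, 10.0, 16.9]
tcp_rot: [-3.139, 0.004, 0.812]
contact_force: [-2.9, -3.1, 1.8]
grip_width: 20.0
```

```bash
python3 rel.py
```

```text
t 7.3667 [477.3  10.   16.9] [-3.139  0.004  0.812] F [-2.9 -3.1  1.8] M [-0.35  0.21  0.  ] w 20.0
post in tool [133.9   0.    0.4] F tool [-4.3  0.  -1.8] bar yaw rel board deg -49.45
```

Contact is felt at post distance 133.9 mm, against 133.5 predicted. Stiffness is ≈11 N/mm, so a 0.4 mm bias presses with ~4 N. Now the swing, 1° per row.

{"method": "step_arm", "body": {
  "moves": [0.02,0.11,0,0,0,-0.25,1,0.02,0.12,0,0,0,-0.25,1,0.02,0.12,0,0,0,-0.25,1]
}}

```text
time: 7.62
tool_pos: [482.8, 6.4, 16.9]
tcp_rot: [-3.138, 0.005, 0.868]
contact_force: [-4.2, -0.1, 4.6]
grip_width: 19.8
```

```bash
python3 rel.py
```

```text
t 7.6167 [482.8   6.4  16.9] [-3.138  0.005  0.868] F [-4.2 -0.1  4.6] M [0.13 0.45 0.05] w 19.8
post in tool [133.    1.    0.3] F tool [-2.8 -3.2 -4.5] bar yaw rel board deg -46.22
```

{"method": "step_arm", "body": {
  "moves": [0.02,0,0,0,0,0,1,0.02,0,0,0,0,0,1]
}}

```text
time: 7.78
tool_pos: [483.2, 6.2, 16.9]
tcp_rot: [-3.137, 0.006, 0.871]
contact_force: [-5.7, -3.7, 6.6]
grip_width: 19.8
```

```bash
python3 rel.py; python3 - <<'E'
from plan import *
im=capture('side');cv2.imwrite('pics/s5.png',cv2.resize(im[170:320,250:430,::-1],None,fx=4,fy=4,interpolation=cv2.INTER_CUBIC));st()
E
```

```text
t 7.7833 [483.2   6.2  16.9] [-3.137  0.006  0.871] F [-5.7 -3.7  6.6] M [-0.37  0.68  0.08] w 19.8
post in tool [1.328e+02 1.000e+00 1.000e-01] F tool [-6.5 -2.  -6.5] bar yaw rel board deg -46.04
t 7.8333 [483.2   6.2  16.9] [-3.137  0.006  0.871] F [-4.5 -4.2  4.3] M [-0.45  0.52  0.07] w 19.4
```

View pics/s5.png

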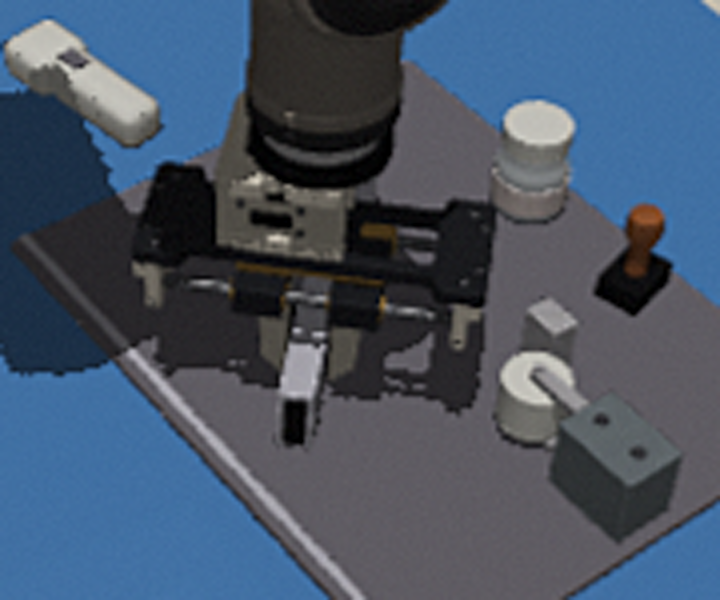

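{"method": "step_arm", "body": {
  "moves": [0.02,0,-0.03,-0.05,-0.03,0,1,0.02,0,-0.03,-0.05,-0.03,0,1]
}}

```text
time: 8.0
tool_pos: [483.3, 6.2, 17.7]
tcp_rot: [3.14, 0.012, 0.872]
contact_force: [-3.1, -3.8, 0.5]
grip_width: 19.8
```

```bash
python3 rel.py; python3 - <<'E'
from plan import *
o=get_obs();T=R.from_euler('xyz',o['tcp_rot']);print((T.inv()*R.from_euler('xyz',[np.pi,0,o['tcp_rot'][2]])).as_rotvec(degrees=True)/4)
E
```

```text
t 8.0 [483.3   6.2  17.7] [3.14  0.012 0.872] F [-3.1 -3.8  0.5] M [-0.36  0.57  0.02] w 19.8
post in tool [1.328e+02 1.100e+00 1.000e-01] F tool [-4.9  0.1 -0.4] bar yaw rel board deg -45.98
[2.35031663e-02 1.71289410e-01 1.40530154e-04]
```

```bash
cat > swing.py <<'E'
from rel import *
# usage: Px Py L deg n bias zt
def swing(P,L,deg,n,bias=0.4,zt=None,off=0):
    o=get_obs();p=o['tool_pos'].copy();T=R.from_euler('xyz',o['tcp_rot']);yaw=o['tcp_rot'][2];rows=[]
    if zt is None: zt=p[2]
    yy=yaw
    for i in range(n):
        yy+=np.radians(deg)
        u=np.array([np.cos(yy),np.sin(yy)]);q=np.array(P)-L*u
        t=T.inv().apply(np.r_[q,zt]-p)/20; t[0]+=bias/20
        w=(T.inv()*R.from_euler('xyz',[np.pi,0,yy])).as_rotvec(degrees=True)/4
        t=t.round(3);w=w.round(2);rows+=[*t,*w,1];
        p=p+T.apply((t-[bias/20,0,0])*20);T=T*R.from_rotvec(w*4,degrees=True)
    for i in range(n): print([float(x) for x in rows[7*i:7*i+7]])
if __name__=='__main__':
    a=[float(x) for x in sys.argv[1:]];rel((a[0],a[1]));swing(a[:2],a[2],a[3],int(a[4]),*a[5:])
E
python3 swing.py 569.45 108.6 133.9 1 4 0.4 17.5
```

```text
t 8.0 [483.3   6.2  17.7] [3.14  0.012 0.872] F [-3.1 -3.8  0.5] M [-0.36  0.57  0.02] w 19.8
post in tool [1.338e+02 2.000e-01 1.000e-01] F tool [-4.9  0.1 -0.4] bar yaw rel board deg -45.98
[0.018, 0.125, 0.01, 0.02, 0.17, -0.25, 1.0]
[0.021, 0.117, 0.0, 0.0, 0.0, -0.25, 1.0]
[0.021, 0.117, 0.0, 0.0, 0.0, -0.25, 1.0]
[0.021, 0.117, 0.0, 0.0, 0.0, -0.25, 1.0]
```

{"method": "step_arm", "body": {
  "moves": [0.02,0.125,0,0,0.1,-0.25,1,0.02,0.12,0,0,0.05,-0.25,1,0.02,0.12,0,0,0,-0.25,1,0.02,0.12,0,0,0,-0.25,1]
}}

```text
time: 8.33
tool_pos: [490.2, 0.8, 16.9]
tcp_rot: [-3.139, 0.005, 0.945]
contact_force: [-4.8, -5.1, 5.5]
grip_width: 19.8
```

```bash
python3 swing.py 569.45 108.6 133.9 1 4 0.4 17.4
```

```text
t 8.3333 [490.2   0.8  16.9] [-3.139  0.005  0.945] F [-4.8 -5.1  5.5] M [-0.77  0.62 -0.37] w 19.8
post in tool [133.8   1.1   0.3] F tool [-7.  -0.9 -5.4] bar yaw rel board deg -41.79
[0.016, 0.174, -0.024, -0.03, 0.07, -0.25, 1.0]
[0.021, 0.117, -0.0, -0.0, -0.0, -0.25, 1.0]
[0.021, 0.116, -0.0, -0.0, -0.0, -0.25, 1.0]
[0.021, 0.117, -0.0, -0.0, -0.0, -0.25, 1.0]
```

{"method": "step_arm", "body": {
  "moves": [0.02,0.17,-0.03,0,0.05,-0.22,1,0.02,0.125,0,0,0,-0.25,1,0.02,0.125,0,0,0,-0.25,1,0.02,0.125,0,0,0,-0.25,1]
}}

```text
time: 8.67
tool_pos: [498.6, -4.8, 17.0]
tcp_rot: [-3.135, 0.004, 1.019]
contact_force: [-4.6, -5.8, 1.3]
grip_width: 19.8
```

```bash
python3 swing.py 569.45 108.6 133.9 1 4 0.4 17.4
```

```text
t 8.6667 [498.6  -4.8  17. ] [-3.135  0.004  1.019] F [-4.6 -5.8  1.3] M [-0.9   0.51 -0.18] w 19.8
post in tool [133.7   0.9   0.4] F tool [-7.4 -0.9 -1.3] bar yaw rel board deg -37.58
[0.01, 0.161, -0.023, -0.1, 0.06, -0.25, 1.0]
[0.021, 0.116, -0.0, 0.0, -0.0, -0.25, 1.0]
[0.021, 0.117, -0.0, 0.0, -0.0, -0.25, 1.0]
[0.021, 0.117, -0.0, 0.0, -0.0, -0.25, 1.0]
```

{"method": "step_arm", "body": {
  "moves": [0.01,0.16,-0.03,-0.1,0.05,-0.22,1,0.015,0.125,0,0,0,-0.25,1,0.015,0.125,-0.01,-0.02,0,-0.25,1,0.015,0.125,0,0,0,-0.25,1,0.015,0.125,-0.01,-0.02,0,-0.25,1,0.015,0.125,0,0,0,-0.25,1]
}}

```text
time: 9.17
tool_pos: [512.4, -12.2, 16.9]
tcp_rot: [-3.14, 0.004, 1.133]
contact_force: [-5.1, -2.9, 4.3]
grip_width: 19.9
```

```bash
python3 swing.py 569.45 108.6 133.9 1 4 0.4 17.4
```

```text
t 9.1667 [512.4 -12.2  16.9] [-3.14   0.004  1.133] F [-5.1 -2.9  4.3] M [-0.43  0.98  0.06] w 19.9
post in tool [133.6   0.5   0.3] F tool [-4.8 -3.4 -4.3] bar yaw rel board deg -31.02
[0.006, 0.141, -0.024, -0.02, 0.06, -0.25, 1.0]
[0.021, 0.117, -0.0, -0.0, 0.0, -0.25, 1.0]
[0.021, 0.117, -0.0, -0.0, 0.0, -0.25, 1.0]
[0.021, 0.117, -0.0, -0.0, 0.0, -0.25, 1.0]
```

{"method": "step_arm", "body": {
  "moves": [0.015,0.14,-0.03,0,0.05,-0.25,1,0.02,0.125,-0.01,0,0,-0.25,1,0.02,0.125,-0.01,0,0,-0.25,1,0.02,0.125,0,0,0,-0.25,1,0.02,0.125,-0.01,0,0,-0.25,1,0.02,0.125,0,0,0,-0.25,1]
}}

```text
time: 9.67
tool_pos: [527.2, -18.1, 17.1]
tcp_rot: [-3.136, 0.005, 1.251]
contact_force: [-4.3, -5.1, 0.0]
grip_width: 19.7
```

```bash
python3 swing.py 569.45 108.6 133.7 1 4 0.4 17.4
```

```text
t 9.6667 [527.2 -18.1  17.1] [-3.136  0.005  1.251] F [-4.3 -5.1  0. ] M [-0.74  0.55  0.21] w 19.7
post in tool [133.6   0.3   0.4] F tool [-6.2 -2.5  0. ] bar yaw rel board deg -24.28
[0.014, 0.131, -0.018, -0.08, 0.07, -0.25, 1.0]
[0.021, 0.116, -0.0, 0.0, 0.0, -0.25, 1.0]
[0.021, 0.117, -0.0, 0.0, 0.0, -0.25, 1.0]
[0.021, 0.117, -0.0, 0.0, 0.0, -0.25, 1.0]
```

{"method": "step_arm", "body": {
  "moves": [0.015,0.13,-0.02,-0.08,0.05,-0.25,1,0.02,0.12,0,0,0,-0.25,1,0.02,0.125,-0.01,0,0,-0.25,1,0.02,0.12,0,0,0,-0.25,1,0.02,0.125,-0.01,0,0,-0.25,1,0.02,0.12,0,0,0,-0.25,1]
}}

```text
time: 10.17
tool_pos: [542.5, -22.1, 17.0]
tcp_rot: [-3.139, 0.005, 1.369]
contact_force: [-4.3, -4.9, -0.3]
grip_width: 20.3
```

```bash
python3 swing.py 569.45 108.6 133.7 1 4 0.4 17.4; python3 - <<'E'
from plan import *
im=capture('side');cv2.imwrite('pics/s6.png',cv2.resize(im[170:320,250:430,::-1],None,fx=4,fy=4,interpolation=cv2.INTER_CUBIC));st()
E
```

```text
t 10.1667 [542.5 -22.1  17. ] [-3.139  0.005  1.369] F [-4.3 -4.9 -0.3] M [-0.72  0.6   0.37] w 20.3
post in tool [133.4   0.3   0.3] F tool [-5.6 -3.3  0.3] bar yaw rel board deg -17.51
[0.008, 0.131, -0.018, -0.04, 0.08, -0.25, 1.0]
[0.021, 0.116, 0.0, 0.0, -0.0, -0.25, 1.0]
[0.021, 0.117, 0.0, 0.0, -0.0, -0.25, 1.0]
[0.021, 0.117, 0.0, 0.0, -0.0, -0.25, 1.0]
t 10.2167 [543.  -22.2  17.1] [-3.14   0.005  1.371] F [-3.8 -5.  -0.2] M [-0.66  0.71  0.41] w 19.9
```

View pics/s6.png

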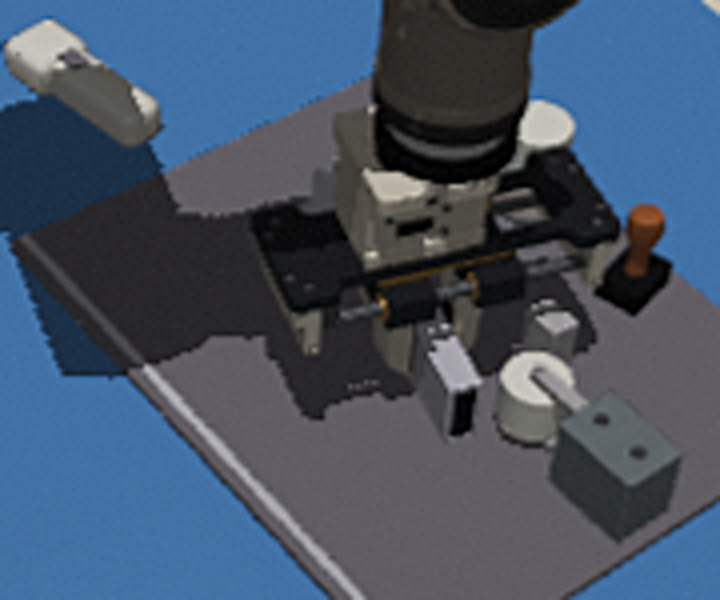

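```bash
python3 - <<'E'
from plan import *
c=get_calibration('top');f=lambda p:np.atleast_2d(p)/4+[230-.4,140-.4]
y=.104;Rb=np.array([[np.cos(y),-np.sin(y)],[np.sin(y),np.cos(y)]])
o=np.array([569.1,111.7])-Rb@[20,100]
for n,p,z in [('stamp top',(428,75),72),('stamp foot c',(427,103),20),('foot lowL',(420,132),20),('foot lowR',(455,112),20),('jar',(277,85),73)]:
    print(n,Rb.T@(plane(c,f([p]),z)[0,:2]-o))
E
```

```text
stamp top [124.21108619 -55.85019823]
stamp foot c [120.96417663 -57.26713385]
foot lowL [101.89226642 -50.68067943]
foot lowR [113.15992227 -75.01097627]
jar [126.39034865  39.94692756]
```

```bash
python3 - <<'E'
from plan import *
c=get_calibration('side');o=get_obs();T=R.from_euler('xyz',o['tcp_rot'])
for s in(-1,1):
  for x in (-37,0,37):
    for zz in (-45,-66,-86):
      P=o['tool_pos']+T.apply([x,s*95,zz]);print(s,x,zz,P.round(0),((proj(c,P)[0]-[250,170])*4).round(0))
E
```

```text
-1 -37 -45 [443. -39.  62.] [292. 387.]
-1 -37 -66 [443. -39.  83.] [293. 360.]
-1 -37 -86 [443. -39. 103.] [294. 334.]
-1 0 -45 [450.  -3.  62.] [270. 340.]
-1 0 -66 [450.  -3.  83.] [270. 313.]
-1 0 -86 [450.  -3. 103.] [271. 287.]
-1 37 -45 [457.  33.  62.] [248. 295.]
-1 37 -66 [457.  33.  83.] [249. 268.]
-1 37 -86 [457.  33. 103.] [249. 242.]
1 -37 -45 [629. -77.  62.] [611. 309.]
1 -37 -66 [629. -77.  83.] [616. 282.]
1 -37 -86 [629. -77. 103.] [621. 256.]
1 0 -45 [636. -41.  62.] [582. 266.]
1 0 -66 [636. -41.  83.] [587. 239.]
1 0 -86 [636. -41. 103.] [592. 213.]
1 37 -45 [644.  -5.  62.] [555. 224.]
1 37 -66 [644.  -4.  83.] [559. 197.]
1 37 -86 [644.  -4. 103.] [563. 171.]
```

{"method": "step_arm", "body": {
  "moves": [0.015,0.13,-0.02,-0.04,0.07,-0.25,1,0.015,0.125,0,0,0,-0.25,1,0.015,0.125,-0.01,0,0,-0.25,1]
}}

```text
time: 10.47
tool_pos: [550.2, -23.3, 17.0]
tcp_rot: [-3.14, 0.002, 1.429]
contact_force: [-2.6, -3.5, -2.4]
grip_width: 20.2
```

```bash
python3 swing.py 569.45 108.6 133.6 1 3 0.3 17.3
```

```text
t 10.4667 [550.2 -23.3  17. ] [-3.140e+00  2.000e-03  1.429e+00] F [-2.6 -3.5 -2.4] M [-0.87  0.38  0.2 ] w 20.2
post in tool [133.3   0.4   0.7] F tool [-3.9 -2.1  2.5] bar yaw rel board deg -14.08
[0.003, 0.137, -0.013, -0.02, 0.03, -0.25, 1.0]
[0.016, 0.117, -0.001, -0.0, 0.0, -0.25, 1.0]
[0.016, 0.116, 0.0, -0.0, 0.0, -0.25, 1.0]
```

{"method": "step_arm", "body": {
  "moves": [0.02,0.135,0,0,0,-0.25,1,0.02,0.125,0.01,0,0,-0.25,1]
}}

```text
time: 10.63
tool_pos: [552.6, -23.6, 17.0]
tcp_rot: [-3.132, 0.003, 1.466]
contact_force: [-8.2, -6.3, 8.2]
grip_width: 19.9
```

```bash
python3 swing.py 569.45 108.6 133.6 1 3 0.3 17.3
```

```text
t 10.6333 [552.6 -23.6  17. ] [-3.132e+00  3.000e-03  1.466e+00] F [-8.2 -6.3  8.2] M [-1.03  1.25 -0.62] w 19.9
post in tool [133.2   2.9   0.6] F tool [-7.1 -7.5 -8.1] bar yaw rel board deg -11.97
[-0.003, 0.26, -0.019, -0.14, 0.04, -0.25, 1.0]
[0.016, 0.117, -0.0, 0.0, -0.0, -0.25, 1.0]
[0.016, 0.116, -0.0, 0.0, -0.0, -0.25, 1.0]
```

{"method": "step_arm", "body": {
  "moves": [0.01,0.15,-0.03,-0.1,0,0,1]
}}

```text
time: 10.72
tool_pos: [554.5, -23.8, 17.1]
tcp_rot: [-3.136, 0.003, 1.467]
contact_force: [-8.2, -3.3, -4.9]
grip_width: 20.0
```

```bash
python3 swing.py 569.45 108.6 133.6 1 3 0.3 17.3
```

```text
t 10.7167 [554.5 -23.8  17.1] [-3.136e+00  3.000e-03  1.467e+00] F [-8.2 -3.3 -4.9] M [-0.67  1.27  0.02] w 20.0
post in tool [133.3   1.1   0.7] F tool [-4.1 -7.8  5. ] bar yaw rel board deg -11.93
[-0.002, 0.173, -0.009, -0.09, 0.04, -0.25, 1.0]
[0.016, 0.117, -0.0, 0.0, 0.0, -0.25, 1.0]
[0.016, 0.116, -0.0, 0.0, 0.0, -0.25, 1.0]
```

{"method": "step_arm", "body": {
  "moves": [0.01,0.17,0.01,-0.05,0,-0.12,1]
}}

```text
time: 10.8
tool_pos: [555.1, -23.9, 16.9]
tcp_rot: [-3.132, 0.003, 1.476]
contact_force: [-18.1, -4.1, 18.1]
grip_width: 19.7
```

{"method": "step_arm", "body": {
  "moves": [0.01,0.17,0,-0.05,0,-0.15,1]
}}

```text
time: 10.88
tool_pos: [556.4, -24.0, 17.0]
tcp_rot: [-3.131, 0.003, 1.486]
contact_force: [-8.9, -4.4, 5.7]
grip_width: 19.5
```

```bash
python3 swing.py 569.45 108.6 133.6 1 3 0.3 17.3
```

```text
t 10.8833 [556.4 -24.   17. ] [-3.131e+00  3.000e-03  1.486e+00] F [-8.9 -4.4  5.7] M [-0.83  1.44 -0.33] w 19.5
post in tool [133.3   1.9   0.6] F tool [-5.1 -8.6 -5.6] bar yaw rel board deg -10.8
[-0.001, 0.209, -0.018, -0.16, 0.04, -0.25, 1.0]
[0.016, 0.117, 0.0, 0.0, 0.0, -0.25, 1.0]
[0.016, 0.116, 0.0, 0.0, 0.0, -0.25, 1.0]
```

{"method": "step_arm", "body": {
  "moves": [0.01,0.17,-0.04,-0.12,0,-0.05,1]
}}

```text
time: 10.97
tool_pos: [558.0, -24.1, 17.1]
tcp_rot: [-3.135, 0.003, 1.491]
contact_force: [-7.6, -4.5, -7.8]
grip_width: 20.1
```

{"method": "step_arm", "body": {
  "moves": [0.01,0.17,-0.02,-0.1,0,-0.15,1]
}}

```text
time: 11.05
tool_pos: [559.5, -24.2, 16.9]
tcp_rot: [-3.137, 0.003, 1.503]
contact_force: [-8.4, -4.0, 3.5]
grip_width: 19.6
```

```bash
python3 swing.py 569.45 108.6 133.6 1 3 0.3 17.3
```

```text
t 11.05 [559.5 -24.2  16.9] [-3.137e+00  3.000e-03  1.503e+00] F [-8.4 -4.   3.5] M [-0.71  1.4   0.21] w 19.6
post in tool [133.2   0.9   0.5] F tool [-4.5 -8.1 -3.4] bar yaw rel board deg -9.87
[-0.005, 0.161, -0.018, -0.07, 0.05, -0.25, 1.0]
[0.016, 0.117, -0.0, -0.0, -0.0, -0.25, 1.0]
[0.016, 0.117, -0.0, -0.0, -0.0, -0.25, 1.0]
```

{"method": "step_arm", "body": {
  "moves": [0.01,0.17,-0.02,-0.1,0,-0.14,1,0.01,0.17,-0.02,-0.08,0,-0.15,1]
}}

```text
time: 11.22
tool_pos: [563.5, -24.4, 16.9]
tcp_rot: [3.141, 0.004, 1.527]
contact_force: [-6.0, -4.0, 0.1]
grip_width: 19.5
```

```bash
python3 swing.py 569.45 108.6 133.6 1 1 0.3 17.3
```

```text
t 11.2167 [563.5 -24.4  16.9] [3.141 0.004 1.527] F [-6.  -4.   0.1] M [-0.62  1.03  0.52] w 19.5
post in tool [1.331e+02 1.000e-01 4.000e-01] F tool [-4.2 -5.8 -0.1] bar yaw rel board deg -8.49
[-0.007, 0.123, -0.018, 0.0, 0.06, -0.25, 1.0]
```

{"method": "step_arm", "body": {
  "moves": [0.015,0.13,-0.02,-0.02,0.03,-0.2,1,0.015,0.13,-0.01,-0.02,0,-0.22,1]
}}

```text
time: 11.38
tool_pos: [567.2, -24.5, 16.9]
tcp_rot: [-3.14, 0.003, 1.56]
contact_force: [-5.7, -4.5, 1.3]
grip_width: 20.0
```

```bash
python3 swing.py 569.45 108.6 133.6 1 1 0.3 17.3
```

```text
t 11.3833 [567.2 -24.5  16.9] [-3.14e+00  3.00e-03  1.56e+00] F [-5.7 -4.5  1.3] M [-0.82  0.83  0.19] w 20.0
post in tool [133.1   0.8   0.5] F tool [-4.6 -5.6 -1.3] bar yaw rel board deg -6.55
[-0.008, 0.159, -0.02, -0.02, 0.04, -0.25, 1.0]
```

{"method": "step_arm", "body": {
  "moves": [0.015,0.14,-0.02,-0.03,0.03,-0.18,1,0.015,0.13,-0.01,-0.03,0,-0.2,1]
}}

```text
time: 11.55
tool_pos: [571.5, -24.4, 16.9]
tcp_rot: [-3.14, 0.002, 1.592]
contact_force: [-6.6, -5.0, 2.3]
grip_width: 20.1
```

```bash
python3 swing.py 569.45 108.6 133.6 1 1 0.3 17.3
```

```text
t 11.55 [571.5 -24.4  16.9] [-3.140e+00  2.000e-03  1.592e+00] F [-6.6 -5.   2.3] M [-1.    1.19  0.26] w 20.1
post in tool [133.1   0.8   0.7] F tool [-4.8 -6.7 -2.2] bar yaw rel board deg -4.76
[-0.011, 0.154, -0.018, -0.02, 0.02, -0.25, 1.0]
```

{"method": "step_arm", "body": {
  "moves": [0.015,0.14,-0.02,-0.03,0.02,-0.2,1,0.015,0.1,-0.01,-0.02,0,-0.2,1]
}}

```text
time: 11.72
tool_pos: [575.6, -24.3, 16.9]
tcp_rot: [-3.141, 0.001, 1.624]
contact_force: [-2.4, -3.9, 0.6]
grip_width: 20.1
```

```bash
python3 swing.py 569.45 108.6 133.6 1 1 0.3 17.3
```

```text
t 11.7167 [575.6 -24.3  16.9] [-3.141e+00  1.000e-03  1.624e+00] F [-2.4 -3.9  0.6] M [-0.94  0.59  0.15] w 20.1
post in tool [133.    1.    0.7] F tool [-3.8 -2.6 -0.6] bar yaw rel board deg -2.9
[-0.013, 0.166, -0.02, -0.01, 0.02, -0.25, 1.0]
```

{"method": "step_arm", "body": {
  "moves": [0.015,0.1,-0.01,0,0.02,-0.12,1,0.015,0.07,0,0,0,-0.12,1,0.015,0.06,0,0,0,-0.12,1]
}}

```text
time: 11.97
tool_pos: [579.6, -24.0, 17.0]
tcp_rot: [-3.137, 0.002, 1.655]
contact_force: [-1.8, -4.2, -2.1]
grip_width: 19.6
```

```bash
python3 swing.py 569.45 108.6 133.6 1 1 0.3 17.3
```

```text
t 11.9667 [579.6 -24.   17. ] [-3.137e+00  2.000e-03  1.655e+00] F [-1.8 -4.2 -2.1] M [-0.79  0.14  0.17] w 19.6
post in tool [133.    1.    0.7] F tool [-4.  -2.1  2.1] bar yaw rel board deg -1.14
[-0.014, 0.167, -0.018, -0.06, 0.02, -0.25, 1.0]
```

{"method": "step_arm", "body": {
  "moves": [0.015,0.05,0,-0.04,0,-0.08,1,0.015,0.05,0,0,0,-0.08,1]
}}

```text
time: 12.13
tool_pos: [582.2, -23.8, 17.0]
tcp_rot: [-3.14, 0.003, 1.67]
contact_force: [-7.7, -6.6, 3.1]
grip_width: 19.8
```

{"method": "step_arm", "body": {
  "moves": [0.015,0.05,0,-0.02,0,-0.06,1]
}}

```text
time: 12.22
tool_pos: [582.2, -23.8, 17.0]
tcp_rot: [-3.139, 0.004, 1.675]
contact_force: [-9.3, -6.6, 5.0]
grip_width: 19.5
```

```bash
python3 swing.py 569.45 108.6 133.6 1 1 0.3 17.3
```

```text
t 12.2167 [582.2 -23.8  17. ] [-3.139  0.004  1.675] F [-9.3 -6.6  5. ] M [-1.13  1.37  0.02] w 19.5
post in tool [133.    1.1   0.5] F tool [ -5.6 -10.   -5. ] bar yaw rel board deg 0.03
[-0.015, 0.174, -0.018, -0.04, 0.05, -0.25, 1.0]
```

Stop contact: motion halted at −10 N lateral, bar yaw within 0.1° of line. Looking before release.

{"method": "step_arm", "body": {
  "moves": [0.01,0.02,-0.01,0,0,0,1,0.01,0.01,0,0,0,0,1]
}}

```text
time: 12.38
tool_pos: [582.1, -23.8, 17.0]
tcp_rot: [-3.137, 0.004, 1.676]
contact_force: [-4.7, -4.2, 0.8]
grip_width: 19.6
```

```bash
python3 rel.py; python3 - <<'E'
from plan import *
im=capture('side');cv2.imwrite('pics/s7.png',cv2.resize(im[170:320,250:430,::-1],None,fx=4,fy=4,interpolation=cv2.INTER_CUBIC))
im=capture('wrist');cv2.imwrite('pics/w7.png',im[:,:,::-1])
E
```

```text
t 12.3833 [582.1 -23.8  17. ] [-3.137  0.004  1.676] F [-4.7 -4.2  0.8] M [-0.68  0.43 -0.03] w 19.6
post in tool [131.6   1.1   0.5] F tool [-3.7 -5.1 -0.7] bar yaw rel board deg 0.05
```

View pics/s7.png

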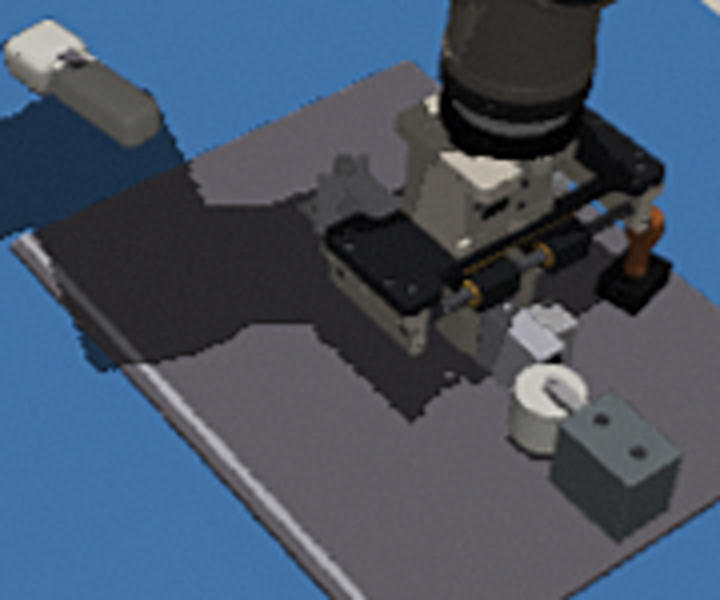

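View pics/w7.png

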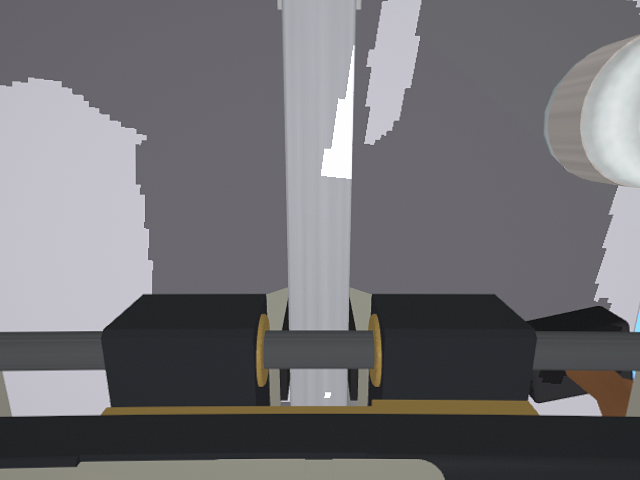

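The bar lies against the stop, the roller is pushed in towards the housing, and the gripper is near but clear above the stamp. Release with a half opening, then straight up.

{"method": "step_arm", "body": {
  "moves": [0,0,0,0,0,0,-0.1,0,0,0,0,0,0,-0.1,0,0,0,0,0,0,-0.1,0,0,0,0,0,0,-0.1,0,0,0,0,0,0,-0.1,0,0,0,0,0,0,-0.1]
}}

```text
time: 12.98
tool_pos: [585.8, -21.6, 18.4]
tcp_rot: [3.138, 0.002, 1.675]
contact_force: [0.0, -0.3, -0.3]
grip_width: 49.8
```

```bash
python3 rel.py
```

```text
t 12.9833 [585.8 -21.6  18.4] [3.138e+00 2.000e-03 1.675e+00] F [ 0.  -0.3 -0.3] M [-0.09  0.08 -0.  ] w 49.8
post in tool [129.8  -2.8   2.1] F tool [-0.3  0.   0.3] bar yaw rel board deg 0.01
```

{"method": "step_arm", "body": {
  "moves": [0,-0.1,-0.3,0,0,0,-0.1,0,0,-0.6,0,0,0,-0.1,0,0,-0.8,0,0,0,-0.1,0,0,-1,0,0,0,-0.1,0,0,-1,0,0,0,-0.1,0,0,-1,0,0,0,-0.1,0,0,-1,0,0,0,-0.1,0,0,-1,0,0,0,-0.1]
}}

```text
time: 13.65
tool_pos: [580.4, -20.9, 159.9]
tcp_rot: [-3.139, -0.0, 1.675]
contact_force: [0.4, -0.7, -0.1]
grip_width: 50.3
```

{"method": "step_arm", "body": {
  "moves": [-1,-0.5,-1,0,0,0,-0.1,-1,-0.5,-1,0,0,0,-0.1,-1,-0.5,-1,0,0,0,-0.1,-1,-0.5,-0.8,0,0,0,-0.1,-1,-0.5,0,0,0,0,-0.1,-0.5,-0.5,0,0,0,0,-0.1,0,0,0,0,0,0,-0.1]
}}

```text
time: 14.23
tool_pos: [531.5, -140.1, 255.4]
tcp_rot: [3.125, 0.008, 1.679]
contact_force: [-0.0, -0.5, -0.3]
grip_width: 50.3
```

```bash
python3 - <<'E'
from plan import *
import pickle
st();o=get_obs();im=capture('wrist');cv2.imwrite('pics/w8.png',im[:,:,::-1]);pickle.dump(o,open('w8.pkl','wb'))
im=capture('side');cv2.imwrite('pics/s8.png',cv2.resize(im[170:320,250:430,::-1],None,fx=4,fy=4,interpolation=cv2.INTER_CUBIC))
E
```

```text
t 14.2333 [ 531.5 -140.1  255.4] [3.125 0.008 1.679] F [-0.  -0.5 -0.3] M [-0.12  0.08  0.01] w 50.3
```

View pics/w8.png

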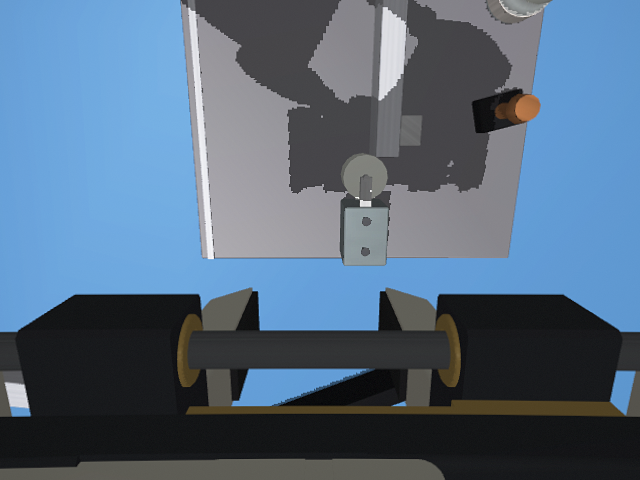

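View pics/s8.png

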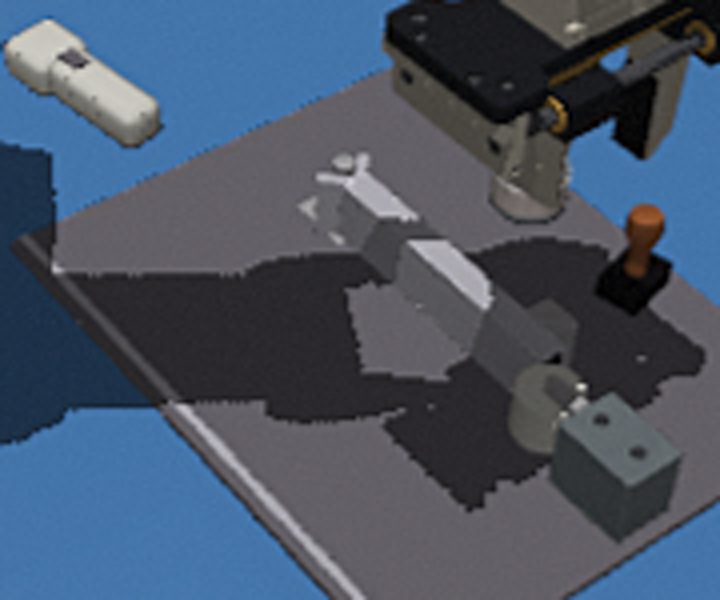

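The side view shows the notch on the post. The wrist view shows the bar's side beside the stop at (400,130) with the roller (364,176) bearing on its end. Checking the gap and alignment closely.

```bash
python3 - <<'E'
from plan import *
im=cv2.imread('pics/w8.png');cv2.imwrite('pics/w8c.png',cv2.convertScaleAbs(cv2.resize(im[0:200,330:450],None,fx=5,fy=3,interpolation=cv2.INTER_CUBIC),alpha=1.5))
E
```

```text
(no output)
```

View pics/w8c.png

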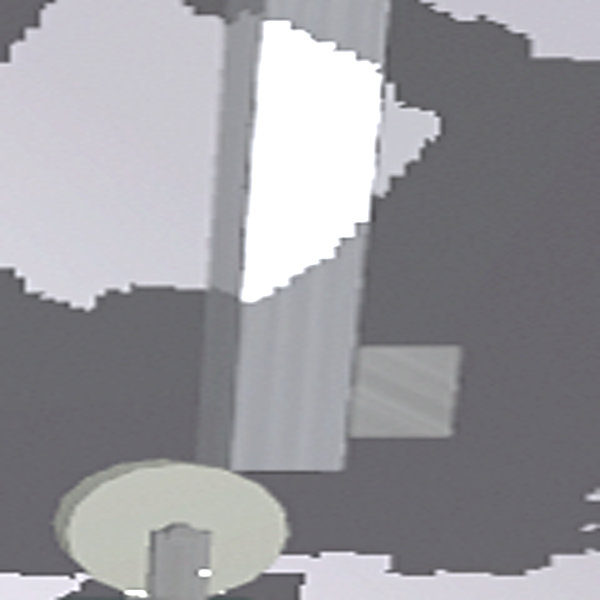

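```bash
python3 - <<'E'
from plan import *
import pickle
o=pickle.load(open('w8.pkl','rb'));c=get_calibration('wrist')
f=lambda p:np.atleast_2d(p)/[5,3]+[330-.4,-.3]
y=.104;Rb=np.array([[np.cos(y),-np.sin(y)],[np.sin(y),np.cos(y)]]);bo=np.array([569.1,111.7])-Rb@[20,100]
for n,p,z in [('barL far',(259,60),52),('barL near',(232,470),52),('barR far',(381,70),52),('barR near',(345,470),52),('stop a',(357,347),52),('stop b',(350,437),52),('stop c',(463,347),52),('stop d',(452,437),52),('roller',(177,526),49)]:
    print(n,(Rb.T@(plane(c,f(p),z,o)[0,:2]-bo)).round(1))
c2=get_calibration('side');im=cv2.imread('pics/s8.png');cv2.imwrite('pics/s8c.png',cv2.resize(im[120:300,260:460],None,fx=4,fy=3.3))
E
```

```text
barL far [ 9.7 11.2]
barL near [ 10.3 -93.8]
barR far [29.2  8.9]
barR near [ 30.  -93.8]
stop a [ 29.9 -60.1]
stop b [ 30.3 -84.6]
stop c [ 47.8 -60.1]
stop d [ 47.8 -84.5]
roller [   1.8 -110.1]
```

View pics/s8c.png

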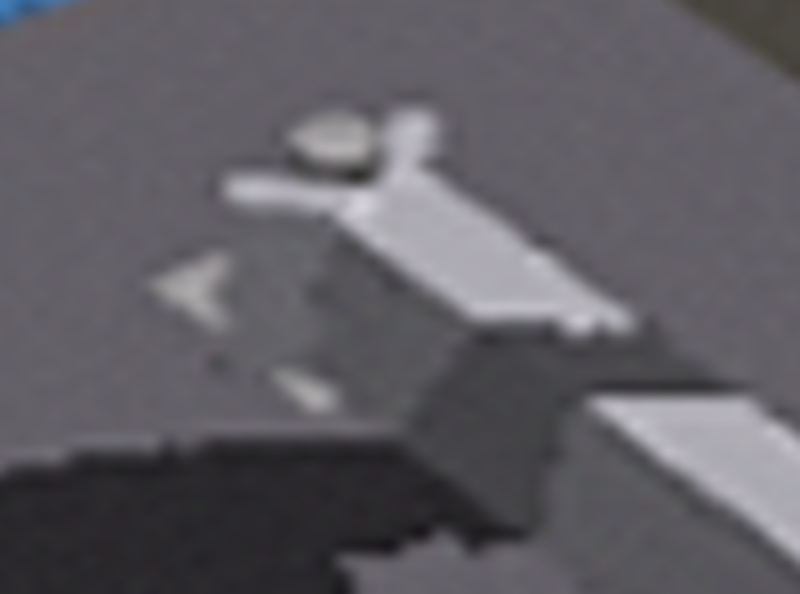

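Flush: the bar's sides are at board x 10 and 30, parallel to the stop face, with the roller pushed in ≈9 mm and the notch on the post. Handing in.

```bash
python3 -c "
from plant import *
print(close_job())"
```

```text
the job is handed in; nothing more can be done
None
```

The guide bar is back in line on the copy board: notch on the post, side against the stop block, and held there by the roller. I handed the job in at about 14.3 s of the 69 s allowed.

**What I did:** I gripped the bar 45 mm on the free-end side of its middle. With it about 49° askew I pressed the notch onto the post, then swung it about the post past the roller until it stopped on the stop block. Then I opened the fingers halfway, lifted straight up and moved clear.

**Last checks, from pictures taken after release:**

| Check | Result |
|---|---|
| Bar sides | board x ≈ 10 and 30 mm, parallel to the board within about 0.4° |
| Gap to the stop face | none visible at about 1 mm per pixel |
| Roller | pushed in about 9 mm, bearing on the bar's end |
| Notch | on the post in the side view |
| Jar, stamp, scanner | appear where they stood; the force reading on lift-off was about zero |

**Forces:** I read these only at the end of each move call.
- Pressing on the post gave mostly 4–7 N along the bar, about 9 N at first contact.
- The stop gave about 10 N sideways.
- One reading while passing the roller showed about 18 N sideways, together with 18 N downward as the bar briefly pressed on the board. The wrist sensor cannot separate the post's share from the roller's and the board friction, so that is the closest to the 20 N limit.

**Disagreements:**
- **Seat of the notch:** just after first contact it shifted by 1.0–1.5 mm. It probably bore on one side of the V first; some slip in the grip is also possible. It held to within about 1 mm for the rest of the swing.
- **Post position:** it came out 3–4.5 mm towards board -y, depending on the measurement.
- **Roller picture:** it overlaps the bar's end by about 2 mm, which is within the calibration error.

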